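Stow the parts of a stripped UPS in their foam nests

ROBOT

A 6-joint arm with a two-finger parallel gripper is mounted at the origin on the work surface. World frame = base frame: x ahead of the robot, y to its left, z up, the work surface at z = 0. Lengths are in m, angles in rad, forces in N, time in s.
With the tool pointing down it reaches from about 0.25 to 0.775 m from the base axis. Payload 4 kg.
Tool frame: the origin (TCP) lies on the centre line of the jaws, within the pads' length; the fingertips stand 19 mm ahead of it and the grasp point (between the pads) is the TCP (tips_ahead is the distance from the TCP to the fingertips, in m); z points along the fingers, y is the line along which they close (so a half turn about z gives the same grasp; the last joint's range is limited). The gripper opens to 85 mm and grips with 20 to 120 N. Pads are 22 mm wide; open, the fingers measure 114 mm over their backs; the gripper's body (76 mm by 85 mm) begins 54 mm behind the grasp point. The pads swing forward as they close: fully open they stand 13 mm farther back than shut.
Start: joints at [-0.103, 0.087, 1.371, -0, 1.684, -0.103], TCP at [0.55, -0, 0.25] pointing down, gripper open.
Joint ranges: [-3.1, 3.1], [-0.76, 2.03], [0.27, 2.55], [-1.08, 4.22], [0.17, 2.65], [-2.57, 2.57]. Speed limits (rad/s): [2.79, 2.79, 3.14, 3.14, 3.14, 3.14].

INTERFACE

Orientations are given as a unit quaternion [x, y, z, w].
In Python, from bench import sense, snapshot, calibration, sign_off, silhouettes, pinpoint, tips_ahead gives the robot as it stands.
- The arm moves only by the shell command python3 -m pendant 'ROWS' [FORCE]. ROWS is JSON, a list of rows, each a list of 3 entries, a list of its own where there are three numbers: the shift along the tool's x, y, z in m, then the turn about the tool's z in rad, then the closure, from 0 (fully open) to 1 (shut). A call has 1 to 8 rows; each row is the pose to reach, as a shift and turn from the pose commanded when the call began, along the tool's axes at that moment; what a row does not reach only later rows make up. A row lasts 1/12 s, in which the tool goes at most 41.7 mm and 7.16 degrees, less where a joint would pass 70% of its speed; a pose out of reach is approached as far as the arm can. A call with a gripper value outside its range is refused whole. The fingers move at their own pace and stop on an object; FORCE is the grip in N (left out, the last holds). Time passes only in rows, so rows that repeat a pose let the fingers close. It gives the time, the measured TCP pose, the force, the opening and the grip force at its end, in the units of the state.
- sense(): the state, without advancing time (a new reading comes with each control period).
- snapshot(name): name is "scene" or "side" or "wrist"; returns (picture, depth): 400x640x3 uint8, blue, green, red; 400x640 float32, m along the optical axis (not along the pixel's ray), 0 where there is no reading.
- calibration(name): a dict with "camera_matrix" (3x3 intrinsics, pixels), "R" (3x3) and "t" (3): a world point X has camera coordinates R X + t. Camera axes: x right, y down, z forward; pixel columns grow to the right and rows downward; lengths in m; the calibration is good to about 2 mm. A picture is of the moment at which its call begins: read the wrist's pose just before it. calibration takes no time and is no camera call; for the wrist camera it gives the pose at the moment of the call.
- sign_off(): hands the job in; it is judged then, once.
Trained networks look in the newest picture that a camera, given by its name, has taken for a name from the list of things; names that differ only in an ending like _2 or _b are one class to them, and where a whole thing is asked for, a point or a joint stands for the part that bears it (a point fixed in the world has none). Each returns a list of dicts, best first, with "confidence" (0 to 1); they miss things now and then, are a little off and sometimes report something else, mostly with a low value. They report only what shows in the picture. A call takes as long as a camera call. They do not tell look-alikes from the thing itself.
- silhouettes(name, camera): "mask" (400x640 bool, what is visible of it) and "bbox" ([centre column, centre row, width, height] in pixels, round what is visible of it).
- pinpoint(name, camera): "position" ([row, column] in pixels: a listed point, or the origin of a listed thing).
The state is a dict: "clock": time; "joints": joint angles; "joint_velocities": joint speeds; "joint_torque": joint torques, N m; "tcp_pos": TCP position; "eef_rot": TCP orientation; "wrist_force": force on the tool from outside, world axes, zero at the start; "wrist_torque": the same for the moment, N m; "grip_width": finger opening in m; "gripper_force": force on a finger pad.
Only numpy, scipy, OpenCV 4.12 (cv2) and the standard library are available. Lean on these libraries where they do the work, as an engineer would, in place of code of your own. Each camera call takes 0.05 s, during which the arm holds its last target. There are 200 camera calls.

TASK

Four parts have come out of the backup power unit being stripped: the battery, the fan, the heat sink and the ring transformer. Put each one into the foam nest whose cut-out matches its outline, the same way up as it lies now, lowered in rather than dropped, until it sits fully home on the nest's blue floor. Leave the screw dish and the bit block where they stand.

Things in the scene. Friction and masses are not known exactly. Their poses are not given: they have to be found in the camera images.
- battery: Sealed block battery, dark grey, with a paper label on each broad side and two small steel blade terminals on top: 97 mm long (x), 24 mm wide (y), 52 mm high to its lid, 58 mm to the blade tips. About 0.3 kg. Stands upright on its long narrow underside on the bench. Origin: centre of the underside, z up.
- fan: Axial cooling fan, black plastic, square frame 60 x 60 mm (x, y) and 25 mm high, lying flat with its seven blades showing. About 0.08 kg. Origin: centre of the underside, z up.
- heatsink: Extruded heat sink of bare aluminium: 80 mm long (x), 42 mm wide (y), 30 mm high, eight upright fins running lengthwise (along x). About 0.16 kg, stiff: may be gripped across its outer fins. Origin: centre of the underside, z up.
- toroid: Toroidal transformer: a flat-lying ring of copper winding, outer diameter 62 mm, bore 22 mm, 32 mm high. About 0.38 kg. Origin: on its axis at the underside, z up.
- nest_battery: Fixed foam nest for the battery: slab 147 x 74 mm (x, y), 20 mm high, black foam with a long narrow rectangle, 113 mm (x) by 40 mm (y), cut 12 mm deep to a blue floor 8 mm above its underside. A finger channel 44 mm wide (|x| < 22), equally deep, crosses it along y, open at both edges: room for fingers beside the part at +y and -y. Origin: centre of the underside, z up.
- nest_fan: Fixed foam nest for the fan: slab 110 x 110 mm (x, y), 20 mm high, black foam with a square, 76 x 76 mm, cut 12 mm deep to a blue floor 8 mm above its underside. A finger channel 44 mm wide (|x| < 22), equally deep, crosses it along y, open at both edges: room for fingers beside the part at +y and -y. Origin: centre of the underside, z up.
- nest_heatsink: Fixed foam nest for the heat sink: slab 130 x 92 mm (x, y), 20 mm high, black foam with a rectangle, 96 mm (x) by 58 mm (y), cut 12 mm deep to a blue floor 8 mm above its underside. A finger channel 44 mm wide (|x| < 22), equally deep, crosses it along y, open at both edges: room for fingers beside the part at +y and -y. Origin: centre of the underside, z up.
- nest_toroid: Fixed foam nest for the transformer: slab 112 x 112 mm (x, y), 20 mm high, black foam with a circle, diameter 78 mm, cut 12 mm deep to a blue floor 8 mm above its underside. A finger channel 44 mm wide (|x| < 22), equally deep, crosses it along y, open at both edges: room for fingers beside the part at +y and -y. Origin: centre of the underside, z up.
- dish: Loose round steel dish of small screws, 60 mm across the rim, 18 mm high, standing among the work. To be left where it is. Origin: centre of the underside.
- bits: Loose black block of driver bits, 44 x 24 mm (x, y), 18 mm high, 32 mm to the tops of the bits, standing among the work. To be left where it is. Origin: centre of the underside.
Things that resemble listed ones, but are neither listed nor needed, are in the scene too. What is shaped like the heatsink but turquoise or yellow is not meant.

How it is judged:
By the outcome, as a careful person would: the job done as asked, in the order asked, and still so for the second after the job is handed in, with the robot touching nothing.
It also fails if it takes over 102 s, if anything falls off the work surface, if the arm or the gripper's body presses on something with over 40 N, if the wrist force passes 120 N, or if a joint passes its speed limit or range.

## Working session

There is one attempt and no reset: what is moved stays moved. The work goes in short steps, Python scripts to look and compute and a shell command to move; the robot and the scene stay as the last step left them, time stands still between calls to the robot, and variables do not carry over. Pictures are saved under pics/ and viewed, at most 14 in all, crops included, and the job is handed in when it is done.

```bash
mkdir -p pics; ls; python3 - <<'E'
from bench import *
import cv2,numpy as np
for n in ("scene","side"):
    p,d=snapshot(n); cv2.imwrite(f"pics/{n}0.png",p); np.save(f"{n}_d.npy",d)
    c=calibration(n); print(n,c["camera_matrix"],(-c["R"].T@c["t"]).round(3))
s=sense();print(s["clock"],s["tcp_pos"],s["eef_rot"],s["grip_width"])
E
```

```text
pics
scene [[494.41800381   0.         323.74684698]
 [  0.         494.41800381 193.33635539]
 [  0.           0.           1.        ]] [1.044 0.451 1.313]
side [[378.09387927   0.         314.53372136]
 [  0.         378.09387927 199.51381629]
 [  0.           0.           1.        ]] [ 0.139 -0.648  0.636]
0.1 [5.49600455e-01 4.29633707e-05 2.49221795e-01] [ 7.07086382e-01  7.07126451e-01 -6.40618740e-04 -7.87714854e-04] 0.08540834789879523
```

View pics/scene0.png

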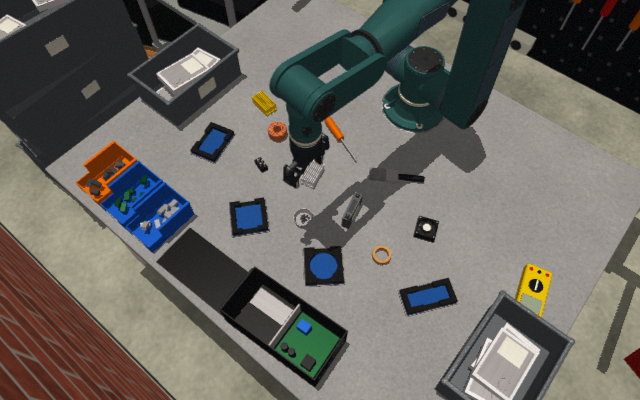

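View pics/side0.png

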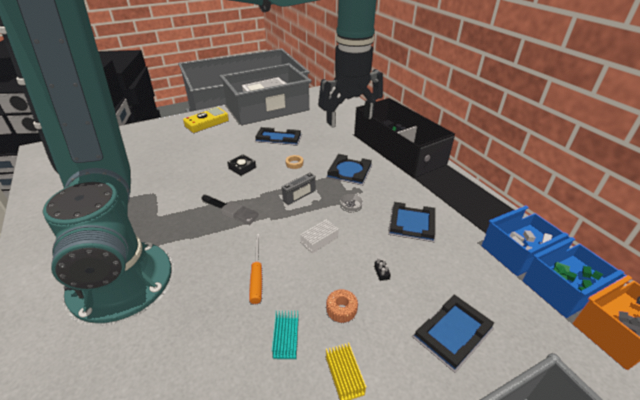

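The scene view shows four nests: a rectangle at (212,141), a square at (249,217), a circle at (323,265) and a long rectangle at (428,297).
- **Parts:** the battery is at (352,208), the fan at (426,228), the bare heat sink at (313,175) and the copper toroid at (277,130).
- **Look-alikes:** a thin orange ring at (381,255) for the toroid, a yellow heat sink at (264,102), and a turquoise one that only the side view shows, at (286,335).
- **Leave alone:** the dish at (303,218) and the bits at (261,164).

```bash
cat > h.py <<'E'
from bench import *
import cv2,numpy as np
def cloud(cam,mask,d):
    c=calibration(cam);K=c["camera_matrix"]
    v,u=np.nonzero(mask&(d>0)); z=d[v,u]
    P=np.stack([(u-K[0,2])/K[0,0]*z,(v-K[1,2])/K[1,1]*z,z],1)
    return (P-c["t"])@c["R"]
def px(cam,X):
    c=calibration(cam);q=c["camera_matrix"]@(c["R"]@np.array(X)+c["t"]);return (q[:2]/q[2]).round()
def rect(P):
    (cx,cy),(w,h),a=cv2.minAreaRect((P[:,:2]*1000).astype(np.float32))
    if w<h: w,h,a=h,w,a+90
    a=(a+90)%180-90
    return f"c=({cx:.1f},{cy:.1f}) {w:.0f}x{h:.0f} ang={a:.1f}"
def robot():
    s=sense();x,y,z,w=s["eef_rot"]
    from scipy.spatial.transform import Rotation as R
    M=R.from_quat(s["eef_rot"]).as_matrix()
    return s,M
E
python3 - <<'E'
from h import *
H=dict(battery=.052,fan=.025,heatsink=.03,toroid=.032,nest_battery=.02,nest_fan=.02,nest_heatsink=.02,nest_toroid=.02,dish=.018,bits=.018)
for cam in("scene","side"):
    p,d=snapshot(cam)
    for n,h in H.items():
        for r in silhouettes(n,cam)[:4]:
            if r["confidence"]<.3: continue
            m=r["mask"]; P=cloud(cam,m,d)
            if len(P)<20: continue
            T=P[abs(P[:,2]-h)<.006]
            print(cam,n,round(r["confidence"],2),np.round(r["bbox"]),"zmax",np.percentile(P[:,2],97).round(3),rect(T) if len(T)>5 else None, len(T))
print(sense()["clock"])
E
```

```text
scene battery 0.63 [352. 210.  16.  34.] zmax 0.056 c=(464.8,90.1) 95x23 ang=15.0 224
scene fan 0.94 [428. 228.  23.  23.] zmax 0.028 c=(366.8,289.1) 64x60 ang=22.5 229
scene heatsink 0.84 [311. 175.  26.  30.] zmax 0.033 c=(436.9,-85.9) 77x42 ang=13.2 161
scene heatsink 0.82 [263. 102.  24.  29.] zmax 0.033 c=(326.0,-391.8) 84x45 ang=79.8 172
scene toroid 0.56 [278. 133.  18.  16.] zmax 0.035 c=(387.7,-275.6) 61x54 ang=26.8 167
scene nest_battery 0.58 [427. 299.  61.  37.] zmax 0.023 c=(531.9,406.2) 142x68 ang=-36.2 522
scene nest_fan 0.93 [251. 215.  41.  45.] zmax 0.023 c=(668.3,-136.5) 108x104 ang=49.5 405
scene nest_heatsink 0.6 [212. 141.  46.  38.] zmax 0.024 c=(547.7,-412.7) 129x90 ang=14.9 356
scene nest_toroid 0.78 [321. 268.  37.  35.] zmax 0.024 c=(645.8,131.3) 107x106 ang=43.0 597
scene dish 0.75 [303. 219.  21.  18.] zmax 0.019 c=(568.0,-10.8) 60x56 ang=40.3 78
side battery 0.69 [300. 189.  36.  31.] zmax 0.053 c=(458.3,91.8) 97x27 ang=15.3 242
side battery 0.36 [350. 168.  48.  29.] zmax 0.021 None 0
side fan 0.89 [242. 164.  28.  28.] zmax 0.026 c=(363.2,293.2) 64x63 
[... 289 characters left out ...]
.77 [342. 307.  29.  32.] zmax 0.032 c=(380.4,-275.6) 60x59 ang=-77.3 563
side nest_battery 0.78 [280. 137.  49.  19.] zmax 0.021 c=(527.4,408.4) 142x78 ang=-35.8 256
side nest_fan 0.82 [414. 222.  52.  42.] zmax 0.021 c=(664.0,-133.4) 110x104 ang=49.0 478
side nest_fan 0.52 [278. 138.  44.  22.] zmax 0.021 c=(527.4,408.4) 142x78 ang=-35.8 255
side nest_heatsink 0.59 [455. 334.  80.  81.] zmax 0.021 c=(543.3,-409.9) 127x86 ang=14.6 1240
side nest_toroid 0.66 [349. 169.  47.  31.] zmax 0.021 c=(641.3,134.0) 110x108 ang=43.2 400
side dish 0.66 [353. 204.  22.  19.] zmax 0.018 c=(563.9,-6.6) 58x57 ang=1.5 94
side bits 0.56 [384. 270.  18.  21.] zmax 0.032 c=(505.5,-232.1) 45x24 ang=70.9 145
1.2
```

```bash
cat >> h.py <<'E'
def yaw():
    s,M=robot(); return np.degrees(np.arctan2(M[1,1],M[0,1]))
def need(x,y,z,yw):
    "shift along tool axes (mm world in) and turn about tool z for a world target; yaw = world angle of tool y"
    s,M=robot(); d=np.array([x,y,z])/1000-s["tcp_pos"]
    t=-np.radians((yw-yaw()+180)%360-180)
    print("shift",(M.T@d).round(4),"turn",round(t,3),"yaw",yaw().round(1),"j6",round(s["joints"][5],2),"tips",tips_ahead() if callable(tips_ahead) else tips_ahead)
E
python3 -m pendant '[[[0.091,-0.089,0],-1.83,0],[[0.091,-0.089,0],-1.83,0],[[0.091,-0.089,0],-1.83,0],[[0.091,-0.089,0],-1.83,0],[[0.091,-0.089,0],-1.83,0],[[0.091,-0.089,0],-1.83,0],[[0.091,-0.089,0],-1.83,0],[[0.091,-0.089,0],-1.83,0]]' 40
python3 -c "
from h import *
need(461,91,250,105)"
```

```text
clock: 1.87
tcp_pos: [0.4609, 0.0912, 0.2505]
eef_rot: [0.278, 0.96, 0.0, 0.0]
wrist_force: [-0.2, -0.0, 0.4]
grip_width: 0.0855
gripper_force: 0.0
shift [-0.0002 -0.0001  0.0005] turn -0.826 yaw 57.7 j6 -0.93 tips 0.019
```

```bash
python3 -m pendant '[[[0,0,0],-0.826,0],[[0,0,0],-0.826,0],[[0,0,0],-0.826,0],[[0,0,0],-0.826,0],[[0,0,0],-0.826,0],[[0,0,0],-0.826,0],[[0,0,0],-0.826,0]]'
cat >> h.py <<'E'
def wrist(names,save=None):
    p,d=snapshot("wrist")
    if save: cv2.imwrite(f"pics/{save}.png",p)
    H=dict(battery=.052,fan=.025,heatsink=.03,toroid=.032,dish=.018,bits=.018)
    for n in names:
        for r in silhouettes(n,"wrist")[:3]:
            if r["confidence"]<.3: continue
            P=cloud("wrist",r["mask"],d)
            if len(P)<20: continue
            T=P[abs(P[:,2]-H.get(n,.02))<.006]
            print(n,round(r["confidence"],2),np.round(r["bbox"]),"zmax",np.percentile(P[:,2],97).round(4),rect(T) if len(T)>5 else None,len(T))
    return p,d
E
python3 - <<'E'
from h import *
wrist(["battery","dish","nest_toroid"],"w1")
need(461,91,250,105)
E
```

```text
clock: 2.45
tcp_pos: [0.461, 0.091, 0.2504]
eef_rot: [-0.13, 0.992, -0.0, 0.0]
wrist_force: [-0.0, -0.7, 0.0]
grip_width: 0.0854
gripper_force: 0.0
battery 0.69 [328. 160.  26. 105.] zmax 0.0542 c=(459.3,92.5) 97x23 ang=14.0 2366
dish 0.59 [221. 224.  52.  50.] zmax 0.0183 c=(564.0,-6.6) 59x58 ang=11.6 539
nest_toroid 0.93 [321. 301. 117. 108.] zmax 0.0209 c=(642.3,132.4) 108x107 ang=42.5 3217
shift [-0.      0.      0.0004] turn -0.009 yaw 104.5 j6 -1.75 tips 0.019
```

View pics/w1.png

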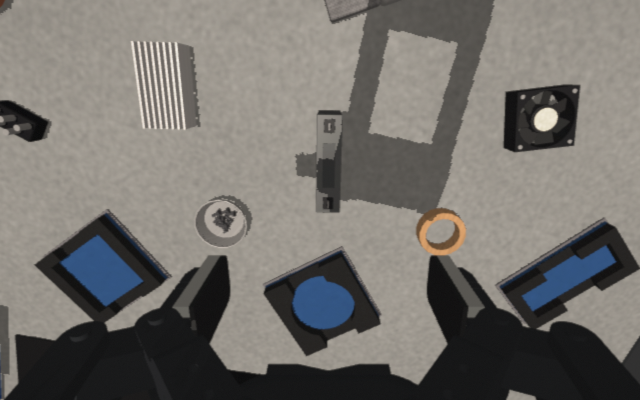

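The wrist view shows the following:
- **Parts and nests:** the battery is upright at (328,160), the bare heat sink at (165,85) and the fan at (542,117). The square nest is at (103,265), the circle nest at (322,301) and the long nest at (570,275).
- **Others:** the dish is at (222,222). The ring at (441,232) is the thin look-alike.

I need a crop for the channel directions of the square and circle nests.

```bash
python3 - <<'E'
from h import *
p=cv2.imread("pics/w1.png"); a=p[190:360,20:400]
cv2.imwrite("pics/c1.png",cv2.resize(a,None,fx=2.1,fy=2.1,interpolation=cv2.INTER_CUBIC))
wrist(["fan","heatsink","nest_battery","nest_fan","battery"])
need(459,92,35,104.5)
E
```

```text
fan 0.72 [543. 118.  78.  66.] zmax 0.0259 c=(363.4,292.5) 62x61 ang=-68.1 2363
heatsink 0.86 [163.  87.  62.  85.] zmax 0.0309 c=(431.5,-83.4) 80x43 ang=13.3 3183
nest_battery 0.91 [567. 273. 143. 108.] zmax 0.0209 c=(527.8,408.9) 141x71 ang=-36.5 3023
nest_fan 0.82 [103. 269. 141. 116.] zmax 0.0208 c=(664.5,-133.5) 107x104 ang=-40.7 3119
battery 0.93 [326. 159.  26. 105.] zmax 0.0541 c=(459.3,92.4) 97x23 ang=14.1 2409
battery 0.74 [567. 273. 144. 113.] zmax 0.0209 None 0
shift [0.0017 0.0015 0.2153] turn 0.002 yaw 104.6 j6 -1.75 tips 0.019
```

View pics/c1.png

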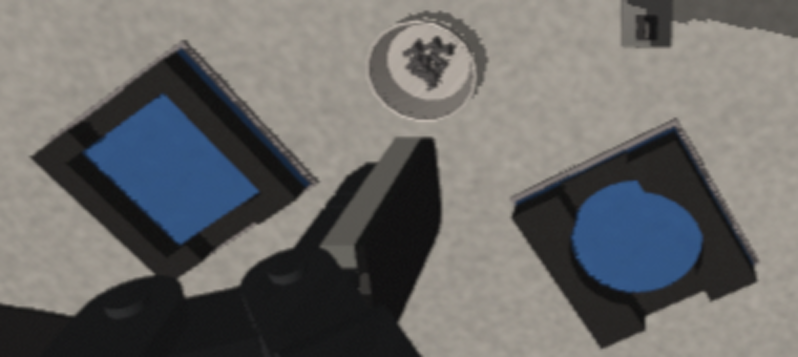

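```bash
python3 - <<'E'
from h import *
for cam in("scene","side","wrist"):
    p,d=snapshot(cam)
    P=cloud(cam,np.ones(d.shape,bool),d)
    for n,c,a in(("fan",(664,-133.5),49),("toroid",(642,132.5),43),("battery",(527.6,409),-36.3),("heatsink",(543.5,-410),14.5)):
        a=np.radians(a);off=np.array([4.4,-2.7]) if cam=="scene" else 0
        q=(P[:,:2]*1000-c-off); l=np.stack([q@[np.cos(a),np.sin(a)],q@[-np.sin(a),np.cos(a)]],1)
        hx,hy={"battery":(73.5,37),"heatsink":(65,46)}.get(n,(55,55))
        for nm,m in(("x",(abs(l[:,0])>hx-13)&(abs(l[:,0])<hx-4)&(abs(l[:,1])<14)),("y",(abs(l[:,1])>hy-13)&(abs(l[:,1])<hy-4)&(abs(l[:,0])<14))):
            z=P[m,2]*1000
            if len(z): print(cam,n,nm,len(z),np.percentile(z,[10,50,90]).round(1))
E
python3 -m pendant '[[[0.0017,0.0015,0.18],0,0],[[0.0017,0.0015,0.18],0,0],[[0.0017,0.0015,0.18],0,0],[[0.0017,0.0015,0.18],0,0],[[0.0017,0.0015,0.19],0,0],[[0.0017,0.0015,0.2],0,0],[[0.0017,0.0015,0.215],0,0],[[0.0017,0.0015,0.215],0,0]]'
```

```text
scene fan x 62 [ 1.3  7.8 12.3]
scene fan y 49 [17.  19.8 23.5]
scene toroid x 61 [ 3.3  6.9 10.7]
scene toroid y 62 [17.5 19.9 23. ]
scene battery x 76 [11.8 18.9 22.6]
scene battery y 69 [ 3.9  8.3 11.6]
scene heatsink x 50 [ 9.4 18.7 22.9]
scene heatsink y 42 [ 5.5  8.3 11.4]
side fan x 65 [5.  7.6 8.6]
side fan y 57 [18.3 19.8 21. ]
side toroid x 39 [3.6 7.4 8.8]
side toroid y 33 [18.  19.3 20.5]
side battery x 21 [18.5 19.8 20.9]
side battery y 24 [2.1 7.3 9.5]
side heatsink x 138 [18.5 19.7 21.1]
side heatsink y 130 [6.5 7.9 9.3]
wrist fan x 272 [7.4 8.3 9.1]
wrist fan y 355 [16.9 19.8 20.8]
wrist toroid x 275 [7.4 8.3 9.1]
wrist toroid y 287 [19.1 20.  20.8]
wrist battery x 314 [19.1 20.1 21. ]
wrist battery y 328 [6.6 8.2 9.2]
clock: 3.77
tcp_pos: [0.4577, 0.0919, 0.0334]
eef_rot: [-0.127, 0.992, 0.0, -0.002]
wrist_force: [-0.6, 0.6, -0.0]
grip_width: 0.0854
gripper_force: 0.0
```

```bash
python3 -m pendant '[[[0,0,0],0,1],[[0,0,0],0,1],[[0,0,0],0,1],[[0,0,0],0,1],[[0,0,0],0,1],[[0,0,0],0,1],[[0,0,0],0,1],[[0,0,0],0,1]]' 50
python3 -c "
from h import *
s=sense();print(s['tcp_pos'])
need(459,92,150,104.5)"
```

```text
clock: 4.43
tcp_pos: [0.46, 0.092, 0.0366]
eef_rot: [-0.127, 0.992, -0.0, 0.001]
wrist_force: [-1.0, -0.5, 6.4]
grip_width: 0.0234
gripper_force: 50.4
[0.45997716 0.09200708 0.03661114]
shift [ 0.0007  0.0002 -0.1134] turn 0.002 yaw 104.6 j6 -1.75 tips 0.019
```

```bash
python3 -m pendant '[[[0,0,-0.04],0,1],[[0,0,-0.08],0,1],[[0,0,-0.115],0,1],[[0,0,-0.115],0,1],[[0,0,-0.115],0,1]]'
python3 -c "
from h import *
wrist(['nest_battery','battery'])
need(527.6,409,150,53.5)"
```

```text
clock: 4.85
tcp_pos: [0.4601, 0.0922, 0.1522]
eef_rot: [-0.127, 0.992, -0.0, 0.002]
wrist_force: [0.2, -0.4, -4.4]
grip_width: 0.0235
gripper_force: 50.3
nest_battery 0.87 [592. 338.  97. 112.] zmax 0.0157 c=(561.9,381.1) 71x48 ang=53.8 1574
battery 0.86 [328. 260.  71. 222.] zmax 0.1651 None 0
shift [-0.1482  0.289  -0.003 ] turn 0.892 yaw 104.6 j6 -1.75 tips 0.019
```

```bash
python3 -m pendant '[[[-0.148,0.289,0],0.892,1],[[-0.148,0.289,0],0.892,1],[[-0.148,0.289,0],0.892,1],[[-0.148,0.289,0],0.892,1],[[-0.148,0.289,0],0.892,1],[[-0.148,0.289,0],0.892,1],[[-0.148,0.289,0],0.892,1],[[-0.148,0.289,0],0.892,1]]'
python3 -m pendant '[[[0,0,0],0,1],[[0,0,0],0,1]]' 
python3 - <<'E'
from h import *
for cam in ("side","wrist"):
    p,d=snapshot(cam); P=cloud(cam,np.ones(d.shape,bool),d)
    m=(abs(P[:,0]-.53)<.08)&(abs(P[:,1]-.409)<.08)&(P[:,2]>.125)&(P[:,2]<.16); 
    cv2.imwrite(f"pics/b_{cam}.png",p)
    # battery top
    q=P[m]; q=q[abs(q[:,2]-(.15-.0366+.052))<.008] if cam=="wrist" else q
    print(cam,len(q),rect(q) if len(q)>5 else None)
need(527.6,409,47,53.5)
E
```

```text
clock: 5.67
tcp_pos: [0.5267, 0.4041, 0.1464]
eef_rot: [0.315, 0.949, -0.002, -0.002]
wrist_force: [1.3, 0.7, -2.6]
grip_width: 0.0233
gripper_force: 50.3
clock: 5.83
tcp_pos: [0.5262, 0.4042, 0.1449]
eef_rot: [0.311, 0.95, -0.003, -0.003]
wrist_force: [-0.2, -0.5, -3.2]
grip_width: 0.0233
gripper_force: 50.8
side 354 c=(520.4,398.0) 98x38 ang=-36.3
wrist 372 c=(504.5,419.4) 51x43 ang=53.5
shift [0.0034 0.0067 0.1001] turn 0.001 yaw 53.5 j6 -0.37 tips 0.019
```

View pics/b_wrist.png

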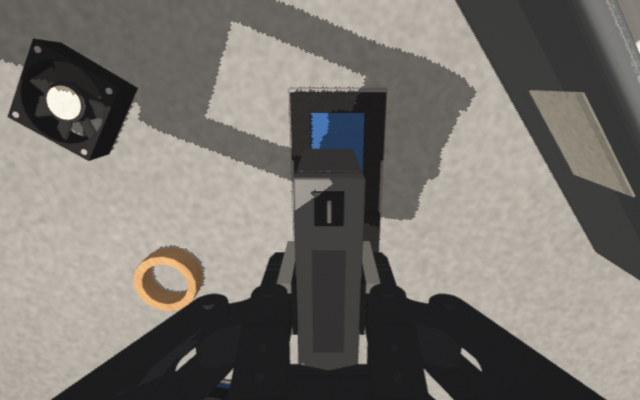

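The battery is held upright in the jaws. The long nest lies below it, from (340,95) down to (340,250), and is aligned with it.

```bash
python3 -m pendant '[[[0.0034,0.0067,0],0,1],[[0.0034,0.0067,0.03],0,1],[[0.0034,0.0067,0.06],0,1],[[0.0034,0.0067,0.06],0,1],[[0.0034,0.0067,0.06],0,1]]'
python3 -c "
from h import *
need(527.6,409,45,53.5)"
```

```text
clock: 6.35
tcp_pos: [0.5277, 0.4084, 0.0879]
eef_rot: [0.314, 0.95, -0.002, -0.002]
wrist_force: [-0.2, 1.0, -2.8]
grip_width: 0.0235
gripper_force: 50.6
shift [0.0003 0.0007 0.0429] turn -0.001 yaw 53.4 j6 -0.36 tips 0.019
```

```bash
python3 -m pendant '[[[0,0.0007,0.015],0,1],[[0,0.0007,0.03],0,1],[[0,0.0007,0.037],0,1],[[0,0.0007,0.039],0,1],[[0,0.0007,0.041],0,1],[[0,0.0007,0.041],0,1]]'
python3 - <<'E'
from h import *
p,d=snapshot("side"); P=cloud("side",np.ones(d.shape,bool),d)
for r in silhouettes("battery","side")[:2]:
    Q=cloud("side",r["mask"],d); print(r["confidence"],r["bbox"],Q[:,2].min(),np.percentile(Q[:,2],97))
cv2.imwrite("pics/b2.png",cv2.resize(p[90:170,220:340],None,fx=5,fy=5))
need(527.6,409,44.6,53.5)
E
```

```text
clock: 6.85
tcp_pos: [0.5302, 0.4111, 0.0507]
eef_rot: [0.313, 0.95, 0.001, 0.001]
wrist_force: [0.0, 0.3, -2.7]
grip_width: 0.0233
gripper_force: 50.9
0.9 [279.1, 130.0, 31.7, 24.0] -0.001644912311270722 0.06719160779209724
0.59 [241.9, 162.7, 28.1, 26.0] -0.002643319725474884 0.025410663473414846
shift [ 0.0008 -0.0034  0.0062] turn 0.0 yaw 53.5 j6 -0.36 tips 0.019
```

View pics/b2.png

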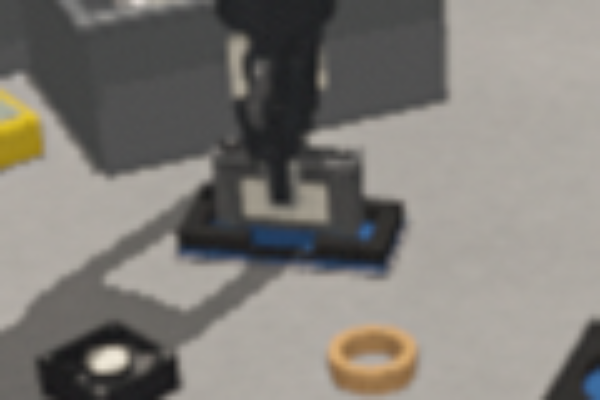

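The battery is upright and inside the long nest's cut-out, just above the floor.

```bash
python3 -m pendant '[[[0.0005,-0.002,0.001],0,1],[[0.0008,-0.003,0.003],0,1],[[0.0008,-0.003,0.005],0,1],[[0.0008,-0.003,0.0062],0,1],[[0.0008,-0.003,0.0062],0,1],[[0.0008,-0.003,0.0062],0,1]]'
python3 -c "
from h import *
need(527.6,409,44.6,53.5)"
```

```text
clock: 7.45
tcp_pos: [0.5272, 0.4091, 0.0447]
eef_rot: [0.313, 0.95, 0.0, 0.0]
wrist_force: [-4.1, -1.6, 5.5]
grip_width: 0.0234
gripper_force: 51.8
shift [-0.0004  0.0001  0.0001] turn 0.0 yaw 53.5 j6 -0.36 tips 0.019
```

```bash
python3 -m pendant '[[[0,0,0],0,0.2],[[0,0,0],0,0],[[0,0,0],0,0],[[0,0,0],0,0],[[0,0,0],0,0]]'
python3 -m pendant '[[[0,0,-0.03],0,0],[[0,0,-0.07],0,0],[[0,0,-0.11],0,0],[[0,0,-0.15],0,0],[[0,0,-0.19],0,0],[[0,0,-0.2],0,0],[[0,0,-0.2],0,0]]'
python3 - <<'E'
from h import *
p,d=wrist(["battery","nest_battery","fan"],"b3")
Q=cloud("wrist",np.ones(d.shape,bool),d); m=(np.hypot(Q[:,0]-.5276,Q[:,1]-.409)<.05)&(Q[:,2]>.03)&(Q[:,2]<.09)
print(rect(Q[m]),np.percentile(Q[m,2],[10,50,90,98]))
for y in (22,-68,112): need(363.3,292.7,150,y)
E
```

```text
clock: 7.87
tcp_pos: [0.5272, 0.4089, 0.0428]
eef_rot: [0.313, 0.95, -0.0, -0.0]
wrist_force: [-0.3, 0.7, -0.5]
grip_width: 0.082
gripper_force: 0.0
clock: 8.45
tcp_pos: [0.5289, 0.4101, 0.2499]
eef_rot: [0.313, 0.95, 0.005, 0.004]
wrist_force: [0.7, 0.2, 0.3]
grip_width: 0.0852
gripper_force: 0.0
battery 0.67 [324. 163.  24. 109.] zmax 0.055 c=(523.2,408.5) 97x24 ang=-37.3 2523
nest_battery 0.55 [323. 155.  74. 136.] zmax 0.0126 None 2
fan 0.56 [132.  97.  88.  85.] zmax 0.0195 c=(358.5,289.1) 60x60 ang=21.5 309
c=(522.7,406.6) 94x24 ang=-37.3 [0.04907509 0.05013429 0.05142499 0.05252572]
shift [ 0.0621 -0.1896  0.0908] turn 0.55 yaw 53.5 j6 -0.36 tips 0.019
shift [ 0.0621 -0.1896  0.0908] turn 2.121 yaw 53.5 j6 -0.36 tips 0.019
shift [ 0.0621 -0.1896  0.0908] turn -1.021 yaw 53.5 j6 -0.36 tips 0.019
```

```bash
python3 -m pendant '[[[0,0,0],0,0],[[0,0,0],0,0],[[0,0,0],0,0]]'
python3 - <<'E'
from h import *
p,d=wrist(["fan"],"b4")
Q=cloud("wrist",np.ones(d.shape,bool),d); m=(np.hypot(Q[:,0]-.5276,Q[:,1]-.409)<.05)&(Q[:,2]>.03)&(Q[:,2]<.09)
print(rect(Q[m]),np.percentile(Q[m,2],[10,50,90,98]))
m=(np.hypot(Q[:,0]-.5276,Q[:,1]-.409)<.075)&(Q[:,2]>.016)&(Q[:,2]<.024);print("nest",rect(Q[m]))
b=(np.hypot(Q[:,0]-.45,Q[:,1]-.35)<.02);print("bench",np.median(Q[b,2]))
need(363.3,292.7,150,22)
E
```

```text
clock: 8.9
tcp_pos: [0.5268, 0.4087, 0.2413]
eef_rot: [0.313, 0.95, -0.001, -0.001]
wrist_force: [0.6, 0.6, 0.6]
grip_width: 0.0854
gripper_force: 0.0
fan 0.9 [134.  99.  90.  88.] zmax 0.0266 c=(364.5,292.8) 62x61 ang=21.4 2682
c=(527.2,411.1) 97x24 ang=-36.9 [0.06003391 0.06110394 0.06226563 0.0634913 ]
nest c=(529.7,409.7) 140x68 ang=-36.3
bench 0.00076187224764688
shift [ 0.0625 -0.1906  0.0926] turn 0.55 yaw 53.5 j6 -0.36 tips 0.019
```

View pics/b4.png

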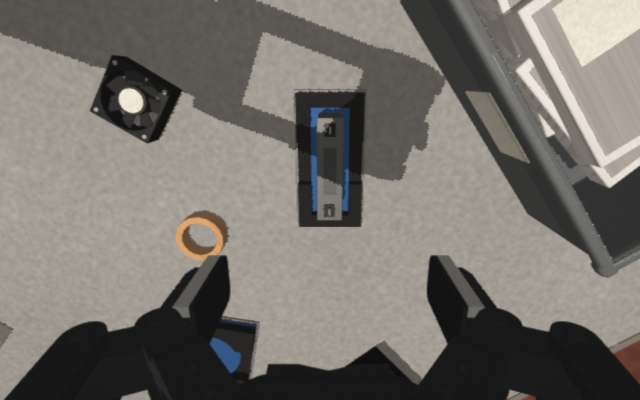

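The battery sits fully home in the long nest, at (328,165). The fan is at (133,98). Next I check how far the open fingertips reach below the TCP, using the wrist depth.

```bash
python3 - <<'E'
from h import *
p,d=snapshot("wrist"); s,M=robot()
for c0 in (150,425):
    m=np.zeros(d.shape,bool); m[250:330,c0:c0+85]=1; m&=(d<.22)
    Q=(cloud("wrist",m,d)-s["tcp_pos"])@M
    print(len(Q),np.percentile(Q,[1,50,99],axis=0).round(4).tolist())
need(363.3,292.7,60,22)
E
python3 -m pendant '[[[0.0625,-0.1906,0.09],0.55,0],[[0.0625,-0.1906,0.09],0.55,0],[[0.0625,-0.1906,0.09],0.55,0],[[0.0625,-0.1906,0.09],0.55,0],[[0.0625,-0.1906,0.09],0.55,0],[[0.0625,-0.1906,0.09],0.55,0],[[0.0625,-0.1906,0.09],0.55,0],[[0.0625,-0.1906,0.09],0.55,0]]'
python3 -m pendant '[[[0,0,0],0,0],[[0,0,0],0,0]]'
python3 - <<'E'
from h import *
wrist(["fan"])
need(364,292.5,22,21.5)
E
```

```text
4053 [[-0.0092, -0.0552, -0.0431], [0.0093, -0.0432, -0.0207], [0.0145, -0.0412, 0.0042]]
4085 [[-0.0091, 0.0424, -0.0431], [0.0094, 0.0447, -0.0208], [0.0145, 0.0566, 0.0042]]
shift [ 0.0626 -0.1907  0.1828] turn 0.55 yaw 53.5 j6 -0.36 tips 0.019
clock: 9.72
tcp_pos: [0.3637, 0.2929, 0.1537]
eef_rot: [0.559, 0.829, 0.001, 0.0]
wrist_force: [0.1, -0.0, 0.0]
grip_width: 0.0856
gripper_force: 0.0
clock: 9.88
tcp_pos: [0.3655, 0.294, 0.1549]
eef_rot: [0.559, 0.829, 0.002, 0.001]
wrist_force: [1.2, 0.6, 0.8]
grip_width: 0.0856
gripper_force: 0.0
fan 0.69 [324. 187.  80.  82.] zmax 0.0253 c=(363.4,291.9) 61x60 ang=-68.4 3130
shift [-0.0008 -0.0018  0.1322] turn 0.009 yaw 22.0 j6 0.17 tips 0.019
```

```bash
python3 -m pendant '[[[0,-0.0018,0.04],0.009,0],[[0,-0.0018,0.08],0.009,0],[[0,-0.0018,0.1],0.009,0],[[0,-0.0018,0.115],0.009,0],[[0,-0.0018,0.122],0.009,0],[[0,-0.0018,0.122],0.009,0],[[0,-0.0018,0.122],0.009,0],[[0,-0.0018,0.122],0.009,0]]'
python3 -c "
from h import *
need(363.5,292.3,19,21.5)"
```

```text
clock: 10.65
tcp_pos: [0.3633, 0.2931, 0.0328]
eef_rot: [0.563, 0.827, 0.002, 0.001]
wrist_force: [-0.4, -0.1, -0.3]
grip_width: 0.0852
gripper_force: 0.0
shift [-0.0008 -0.0001  0.0138] turn -0.0 yaw 21.5 j6 0.18 tips 0.019
```

```bash
python3 -m pendant '[[[0,0,0.008],0,0],[[0,0,0.013],0,0],[[0,0,0.013],0,0.3],[[0,0,0.013],0,0.6],[[0,0,0.013],0,1],[[0,0,0.013],0,1],[[0,0,0.013],0,1],[[0,0,0.013],0,1]]' 40
python3 -m pendant '[[[0,0,0],0,1],[[0,0,0],0,1]]'
python3 -c "
from h import *
print(sense()['tcp_pos'])
need(363.5,292.3,19,21.5)"
```

```text
clock: 11.32
tcp_pos: [0.362, 0.2922, 0.0183]
eef_rot: [0.563, 0.827, 0.0, 0.0]
wrist_force: [-0.1, -0.5, 0.4]
grip_width: 0.0593
gripper_force: 45.3
clock: 11.48
tcp_pos: [0.362, 0.2922, 0.0183]
eef_rot: [0.563, 0.827, 0.0, 0.0]
wrist_force: [-0.2, -0.1, 1.7]
grip_width: 0.059
gripper_force: 45.3
[0.36196517 0.29223296 0.01825396]
shift [-0.0005  0.0015 -0.0007] turn -0.0 yaw 21.5 j6 0.18 tips 0.019
```

```bash
python3 -m pendant '[[[0,0,-0.02],0,1],[[0,0,-0.06],0,1],[[0,0,-0.1],0,1],[[0,0,-0.12],0,1],[[0,0,-0.12],0,1],[[0,0,-0.12],0,1]]'
python3 -c "
from h import *
need(664.2,-133.5,130,49)"
```

```text
clock: 11.98
tcp_pos: [0.3625, 0.2926, 0.1394]
eef_rot: [0.563, 0.827, 0.002, 0.001]
wrist_force: [-1.4, -0.7, -2.1]
grip_width: 0.0595
gripper_force: 45.3
shift [-0.507   0.1246  0.0096] turn -0.48 yaw 21.5 j6 0.18 tips 0.019
```

```bash
python3 -m pendant '[[[-0.507,0.1246,0],-0.48,1],[[-0.507,0.1246,0],-0.48,1],[[-0.507,0.1246,0],-0.48,1],[[-0.507,0.1246,0],-0.48,1],[[-0.507,0.1246,0],-0.48,1],[[-0.507,0.1246,0],-0.48,1],[[-0.507,0.1246,0],-0.48,1],[[-0.507,0.1246,0],-0.48,1]]'
python3 -c "
from h import *
need(664.2,-133.5,130,49)"
```

```text
clock: 12.65
tcp_pos: [0.5408, 0.0371, 0.135]
eef_rot: [0.35, 0.937, -0.001, -0.003]
wrist_force: [0.7, 0.9, -1.0]
grip_width: 0.0592
gripper_force: 45.2
shift [-0.2051 -0.0477  0.0043] turn -0.0 yaw 49.0 j6 -0.89 tips 0.019
```

```bash
python3 -m pendant '[[[-0.205,-0.0477,0],0,1],[[-0.205,-0.0477,0],0,1],[[-0.205,-0.0477,0],0,1],[[-0.205,-0.0477,0],0,1],[[-0.205,-0.0477,0],0,1],[[-0.205,-0.0477,0],0,1],[[-0.205,-0.0477,0],0,1],[[-0.205,-0.0477,0],0,1]]'
python3 -m pendant '[[[0,0,0],0,1],[[0,0,0],0,1],[[0,0,0],0,1]]'
python3 -c "
from h import *
need(664.2,-133.5,60,49)
wrist(['nest_fan'],'f1')"
```

```text
clock: 13.32
tcp_pos: [0.6637, -0.1312, 0.1348]
eef_rot: [0.351, 0.937, 0.0, -0.003]
wrist_force: [0.9, 0.5, -0.6]
grip_width: 0.0592
gripper_force: 45.2
clock: 13.57
tcp_pos: [0.6646, -0.1301, 0.1385]
eef_rot: [0.349, 0.937, 0.0, 0.0]
wrist_force: [0.5, -0.2, -0.2]
grip_width: 0.0591
gripper_force: 45.2
shift [-0.0019 -0.0028  0.0785] turn 0.002 yaw 49.1 j6 -1.13 tips 0.019
nest_fan 0.59 [322. 189. 154. 142.] zmax 0.0212 c=(664.8,-134.6) 104x104 ang=-40.8 4139
```

View pics/f1.png

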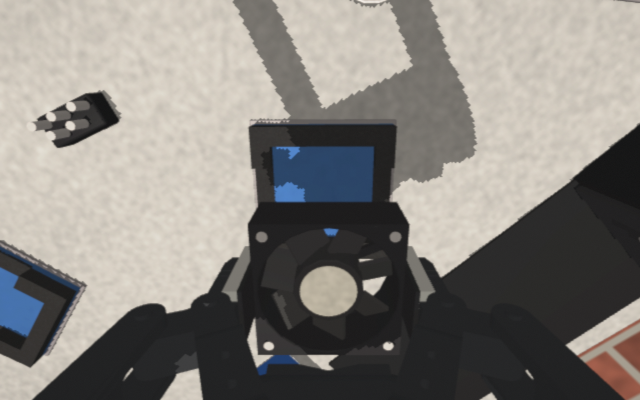

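The fan is held level above the square nest at (323,165) and is aligned with it.

```bash
python3 -m pendant '[[[-0.002,-0.003,0.02],0,1],[[-0.002,-0.003,0.06],0,1],[[-0.002,-0.003,0.085],0,1],[[-0.002,-0.003,0.092],0,1],[[-0.002,-0.003,0.092],0,1],[[-0.002,-0.003,0.092],0,1],[[-0.002,-0.003,0.092],0,1]]'
python3 -c "
from h import *
need(664.3,-133.7,26.3,49)"
```

```text
clock: 14.25
tcp_pos: [0.6664, -0.1355, 0.0493]
eef_rot: [0.35, 0.937, 0.0, 0.003]
wrist_force: [-0.1, -0.3, -0.0]
grip_width: 0.0593
gripper_force: 45.2
shift [ 0.0029 -0.0001  0.023 ] turn 0.0 yaw 49.0 j6 -1.14 tips 0.019
```

```bash
python3 -m pendant '[[[0.0015,0,0.004],0,1],[[0.0015,0,0.008],0,1],[[0.0015,0,0.012],0,1],[[0.0015,0,0.015],0,1],[[0.0015,0,0.015],0,1],[[0.0015,0,0.015],0,1]]'
python3 -c "
from h import *
need(664.3,-133.7,26.3,49)"
```

```text
clock: 14.75
tcp_pos: [0.6632, -0.1341, 0.0306]
eef_rot: [0.35, 0.937, -0.0, -0.0]
wrist_force: [0.4, -0.6, -1.2]
grip_width: 0.0593
gripper_force: 45.2
shift [-0.0006  0.001   0.0043] turn -0.0 yaw 49.0 j6 -1.14 tips 0.019
```

```bash
python3 -m pendant '[[[0,0.0005,0.002],0,1],[[0,0.0005,0.0035],0,1],[[0,0.0005,0.0045],0,1],[[0,0.0005,0.005],0,1],[[0,0.0005,0.005],0,1],[[0,0.0005,0.005],0,1]]'
python3 -c "
from h import *
need(664.3,-133.7,26.3,49)"
```

```text
clock: 15.25
tcp_pos: [0.6639, -0.1338, 0.0263]
eef_rot: [0.35, 0.937, 0.0, 0.0]
wrist_force: [-0.1, -0.7, -0.5]
grip_width: 0.0593
gripper_force: 45.3
shift [-0.0003  0.0003  0.    ] turn -0.0 yaw 49.0 j6 -1.14 tips 0.019
```

```bash
python3 -m pendant '[[[0,0,0.001],0,1],[[0,0,0.0015],0,1],[[0,0,0.0015],0,1],[[0,0,0.0015],0,1]]'
```

```text
clock: 15.58
tcp_pos: [0.6639, -0.1338, 0.0263]
eef_rot: [0.35, 0.937, -0.0, 0.0]
wrist_force: [-3.6, 0.4, 5.5]
grip_width: 0.059
gripper_force: 46.1
```

Contact with the floor: the height has not changed and the force has risen. Release and lift.

```bash
python3 -m pendant '[[[0,0,0],0,0.2],[[0,0,0],0,0],[[0,0,0],0,0],[[0,0,-0.03],0,0],[[0,0,-0.07],0,0],[[0,0,-0.11],0,0],[[0,0,-0.15],0,0],[[0,0,-0.19],0,0]]'
python3 -m pendant '[[[0,0,0],0,0],[[0,0,0],0,0],[[0,0,0],0,0]]'
cat >> h.py <<'E'
def check(x,y,zlo,zhi,r=60):
    p,d=snapshot("wrist"); Q=cloud("wrist",np.ones(d.shape,bool),d)
    D=np.hypot(Q[:,0]-x/1000,Q[:,1]-y/1000)*1000
    m=(D<r)&(Q[:,2]>zlo)&(Q[:,2]<zhi); print("part",rect(Q[m]),np.percentile(Q[m,2],[10,50,90]).round(4))
    m=(D<78)&(Q[:,2]>.017)&(Q[:,2]<.023); print("nest",rect(Q[m]),Q[m,2].mean().round(4))
E
python3 - <<'E'
from h import *
check(664.3,-133.7,.026,.045)
wrist(["heatsink","bits","nest_heatsink"])
need(431.2,-83.6,150,103.3)
need(431.2,-83.6,150,-76.7)
E
```

```text
clock: 16.25
tcp_pos: [0.6635, -0.1337, 0.2161]
eef_rot: [0.35, 0.937, 0.0, -0.0]
wrist_force: [0.3, 0.5, 0.3]
grip_width: 0.0856
gripper_force: 0.0
clock: 16.5
tcp_pos: [0.6637, -0.1338, 0.2143]
eef_rot: [0.35, 0.937, -0.0, 0.0]
wrist_force: [0.4, 0.3, -0.5]
grip_width: 0.0855
gripper_force: 0.0
part c=(664.0,-133.2) 60x60 ang=-41.0 [0.0288 0.0307 0.032 ]
nest c=(663.5,-133.8) 104x104 ang=-40.8 0.0187
heatsink 0.43 [ 70. 248. 139. 130.] zmax 0.0198 None 0
bits 0.8 [136. 112.  64.  44.] zmax 0.0318 c=(506.6,-231.1) 45x24 ang=72.4 1032
nest_heatsink 0.72 [ 68. 248. 137. 127.] zmax 0.0203 c=(543.5,-410.4) 126x89 ang=13.9 3339
shift [ 0.2076 -0.1144  0.0631] turn -0.948 yaw 49.0 j6 -1.14 tips 0.019
shift [ 0.2076 -0.1144  0.0631] turn 2.194 yaw 49.0 j6 -1.14 tips 0.019
```

```bash
python3 -m pendant '[[[0.2076,-0.1144,0.05],2.194,0],[[0.2076,-0.1144,0.05],2.194,0],[[0.2076,-0.1144,0.05],2.194,0],[[0.2076,-0.1144,0.05],2.194,0],[[0.2076,-0.1144,0.05],2.194,0],[[0.2076,-0.1144,0.05],2.194,0],[[0.2076,-0.1144,0.05],2.194,0],[[0.2076,-0.1144,0.05],2.194,0]]'
python3 -c "
from h import *
need(431.2,-83.6,160,-76.7)"
```

```text
clock: 17.42
tcp_pos: [0.4288, -0.0828, 0.1624]
eef_rot: [0.759, 0.652, -0.001, -0.002]
wrist_force: [0.9, -1.2, 0.5]
grip_width: 0.0854
gripper_force: 0.0
shift [-0.0004  0.0025  0.0024] turn 1.187 yaw -8.7 j6 -0.17 tips 0.019
```

```bash
python3 -m pendant '[[[0,0,0],1.187,0],[[0,0,0],1.187,0],[[0,0,0],1.187,0],[[0,0,0],1.187,0],[[0,0,0],1.187,0],[[0,0,0],1.187,0],[[0,0,0],1.187,0],[[0,0,0],1.187,0]]'
python3 -m pendant '[[[0,0,0],0.19,0],[[0,0,0],0.19,0],[[0,0,0],0.19,0],[[0,0,0],0.19,0],[[0,0,0],0.19,0]]'
python3 - <<'E'
from h import *
wrist(["heatsink"],"hs")
need(431.2,-83.6,40,-76.7)
E
```

```text
clock: 18.08
tcp_pos: [0.4316, -0.0837, 0.1638]
eef_rot: [0.978, 0.208, -0.001, -0.0]
wrist_force: [0.5, -0.7, 0.1]
grip_width: 0.0856
gripper_force: 0.0
clock: 18.5
tcp_pos: [0.4319, -0.0838, 0.1642]
eef_rot: [0.993, 0.118, -0.0, -0.0]
wrist_force: [-0.8, 0.3, 0.7]
grip_width: 0.0853
gripper_force: 0.0
heatsink 0.94 [603. 348.  68.  64.] zmax 0.031 c=(336.0,-397.9) 78x19 ang=57.9 571
heatsink 0.6 [330. 182.  51. 104.] zmax 0.0311 c=(432.3,-84.3) 80x42 ang=13.4 2076
heatsink 0.52 [517. 395.  20.   6.] zmax 0.0307 c=(261.8,-315.1) 24x12 ang=64.0 104
shift [-0.0007 -0.0004  0.1244] turn 0.005 yaw -76.4 j6 1.01 tips 0.019
```

View pics/hs.png

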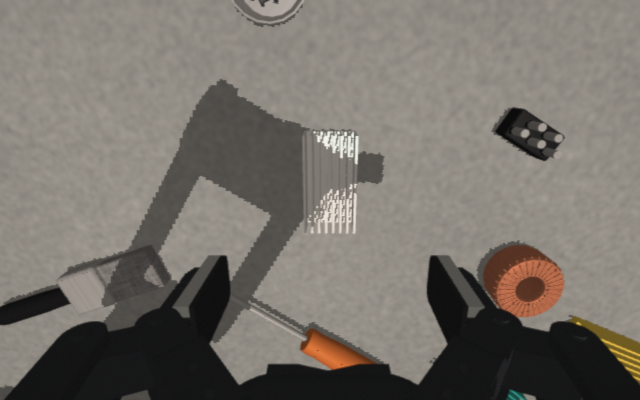

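The bare aluminium heat sink is centred at (330,182). The copper toroid is at (525,282), and the yellow and turquoise look-alikes show at the lower right edge.

```bash
python3 -m pendant '[[[0,0,0.04],0.005,0],[[0,0,0.08],0.005,0],[[0,0,0.11],0.005,0],[[0,0,0.12],0.005,0],[[0,0,0.128],0.005,0],[[0,0,0.128],0.005,0],[[0,0,0.128],0.005,0]]' 40
python3 -c "
from h import *
need(432,-84,21,-76.7)"
```

```text
clock: 19.18
tcp_pos: [0.4334, -0.0843, 0.0381]
eef_rot: [0.993, 0.115, 0.001, 0.001]
wrist_force: [0.2, -0.3, 0.2]
grip_width: 0.0854
gripper_force: 0.0
shift [-0.0013 -0.0006  0.0171] turn -0.001 yaw -76.8 j6 1.02 tips 0.019
```

```bash
python3 -m pendant '[[[0,0,0.01],0,0],[[0,0,0.015],0,0],[[0,0,0.015],0,0.5],[[0,0,0.015],0,1],[[0,0,0.015],0,1],[[0,0,0.015],0,1],[[0,0,0.015],0,1],[[0,0,0.015],0,1]]'
python3 -m pendant '[[[0,0,0],0,1],[[0,0,0],0,1]]'
python3 -c "
from h import *
print(sense()['tcp_pos'])"
python3 -m pendant '[[[0,0,-0.02],0,1],[[0,0,-0.06],0,1],[[0,0,-0.1],0,1],[[0,0,-0.12],0,1],[[0,0,-0.12],0,1],[[0,0,-0.12],0,1]]'
python3 -c "
from h import *
need(543.5,-410,140,-75.5)"
```

```text
clock: 19.85
tcp_pos: [0.4326, -0.0841, 0.0222]
eef_rot: [0.993, 0.115, 0.001, 0.0]
wrist_force: [0.8, -0.6, 1.4]
grip_width: 0.0409
gripper_force: 43.1
clock: 20.02
tcp_pos: [0.4326, -0.0841, 0.0222]
eef_rot: [0.993, 0.115, 0.001, 0.0]
wrist_force: [0.4, -0.9, 2.7]
grip_width: 0.0413
gripper_force: 43.2
[ 0.43264991 -0.08406217  0.02223539]
clock: 20.52
tcp_pos: [0.4324, -0.084, 0.1423]
eef_rot: [0.993, 0.115, 0.001, 0.0]
wrist_force: [0.5, 0.4, -2.2]
grip_width: 0.0417
gripper_force: 42.9
shift [0.0336 0.3428 0.0027] turn -0.022 yaw -76.8 j6 1.02 tips 0.019
```

```bash
python3 -m pendant '[[[0.0336,0.3428,0],-0.022,1],[[0.0336,0.3428,0],-0.022,1],[[0.0336,0.3428,0],-0.022,1],[[0.0336,0.3428,0],-0.022,1],[[0.0336,0.3428,0],-0.022,1],[[0.0336,0.3428,0],-0.022,1],[[0.0336,0.3428,0],-0.022,1],[[0.0336,0.3428,0],-0.022,1]]'
python3 -m pendant '[[[0.001,0.01,0],0,1],[[0.001,0.01,0],0,1],[[0.001,0.01,0],0,1],[[0.001,0.01,0],0,1]]'
python3 -c "
from h import *
wrist(['nest_heatsink'])
need(543.5,-410,50,-75.5)"
```

```text
clock: 21.18
tcp_pos: [0.5385, -0.4002, 0.1372]
eef_rot: [0.992, 0.126, -0.002, -0.003]
wrist_force: [1.3, 0.8, -1.8]
grip_width: 0.041
gripper_force: 42.8
clock: 21.52
tcp_pos: [0.5422, -0.407, 0.1393]
eef_rot: [0.992, 0.126, -0.001, -0.002]
wrist_force: [0.1, 0.3, -2.0]
grip_width: 0.0411
gripper_force: 42.8
nest_heatsink 0.7 [338. 171. 130. 146.] zmax 0.0229 c=(554.2,-408.8) 104x86 ang=14.6 4288
shift [-0.      0.0033  0.091 ] turn 0.001 yaw -75.4 j6 0.59 tips 0.019
```

```bash
python3 -m pendant '[[[0,0.003,0.02],0,1],[[0,0.003,0.06],0,1],[[0,0.003,0.085],0,1],[[0,0.003,0.092],0,1],[[0,0.003,0.092],0,1],[[0,0.003,0.092],0,1],[[0,0.003,0.092],0,1]]'
python3 -c "
from h import *
need(543.5,-410,30.2,-75.5)"
```

```text
clock: 22.2
tcp_pos: [0.5453, -0.4125, 0.053]
eef_rot: [0.992, 0.126, 0.002, 0.002]
wrist_force: [-0.4, 0.0, -0.2]
grip_width: 0.0412
gripper_force: 42.7
shift [-0.0012 -0.003   0.0228] turn 0.0 yaw -75.5 j6 0.59 tips 0.019
```

```bash
python3 -m pendant '[[[0,0,0.004],0,1],[[0,0,0.008],0,1],[[0,0,0.012],0,1],[[0,0,0.015],0,1],[[0,0,0.015],0,1],[[0,0,0.015],0,1],[[0,0,0.015],0,1]]'
python3 -c "
from h import *
need(543.5,-410,30.2,-75.5)"
```

```text
clock: 22.78
tcp_pos: [0.5438, -0.4118, 0.0346]
eef_rot: [0.992, 0.126, 0.0, -0.0]
wrist_force: [0.4, -0.2, -1.9]
grip_width: 0.0417
gripper_force: 42.7
shift [ 0.0001 -0.0018  0.0044] turn -0.0 yaw -75.5 j6 0.59 tips 0.019
```

```bash
python3 -m pendant '[[[0,-0.001,0.002],0,1],[[0,-0.0015,0.0035],0,1],[[0,-0.0015,0.0045],0,1],[[0,-0.0015,0.0055],0,1],[[0,-0.0015,0.006],0,1],[[0,-0.0015,0.006],0,1],[[0,-0.0015,0.006],0,1]]'
```

```text
clock: 23.37
tcp_pos: [0.5435, -0.4102, 0.0303]
eef_rot: [0.992, 0.126, 0.0, 0.0]
wrist_force: [-3.3, 2.2, 5.1]
grip_width: 0.0414
gripper_force: 43.6
```

The heat sink is seated: 5 N of contact at the expected height. Release, lift and check.

```bash
python3 -m pendant '[[[0,0,0],0,0.2],[[0,0,0],0,0],[[0,0,0],0,0],[[0,0,-0.03],0,0],[[0,0,-0.07],0,0],[[0,0,-0.11],0,0],[[0,0,-0.15],0,0],[[0,0,-0.19],0,0]]'
python3 -m pendant '[[[0,0,0],0,0],[[0,0,0],0,0],[[0,0,0],0,0]]'
python3 - <<'E'
from h import *
check(543.5,-410,.03,.045)
wrist(["toroid","heatsink"],"hs2")
for y in (43,-137,-75,0): need(380.5,-275.5,150,y)
E
```

```text
clock: 24.03
tcp_pos: [0.5433, -0.4102, 0.2202]
eef_rot: [0.992, 0.126, 0.0, -0.0]
wrist_force: [0.3, -0.6, -0.5]
grip_width: 0.0854
gripper_force: 0.0
clock: 24.28
tcp_pos: [0.5434, -0.4103, 0.2185]
eef_rot: [0.992, 0.126, 0.0, 0.0]
wrist_force: [-0.7, 0.1, -0.8]
grip_width: 0.0853
gripper_force: 0.0
part c=(542.3,-409.2) 80x42 ang=14.5 [0.0347 0.0362 0.0371]
nest c=(542.8,-410.5) 123x86 ang=14.5 0.0184
toroid 0.79 [171. 276.  65.  55.] zmax 0.0319 c=(387.2,-267.0) 59x39 ang=-26.6 1274
heatsink 0.9 [264. 335.  78.  58.] zmax 0.0301 c=(321.9,-390.9) 80x44 ang=79.7 2171
heatsink 0.78 [330. 166.  44.  82.] zmax 0.038 c=(545.6,-408.9) 74x41 ang=14.5 399
shift [-0.1234 -0.1703  0.0667] turn -2.069 yaw -75.5 j6 0.59 tips 0.019
shift [-0.1234 -0.1703  0.0667] turn 1.073 yaw -75.5 j6 0.59 tips 0.019
shift [-0.1234 -0.1703  0.0667] turn -0.009 yaw -75.5 j6 0.59 tips 0.019
shift [-0.1234 -0.1703  0.0667] turn -1.318 yaw -75.5 j6 0.59 tips 0.019
```

View pics/hs2.png

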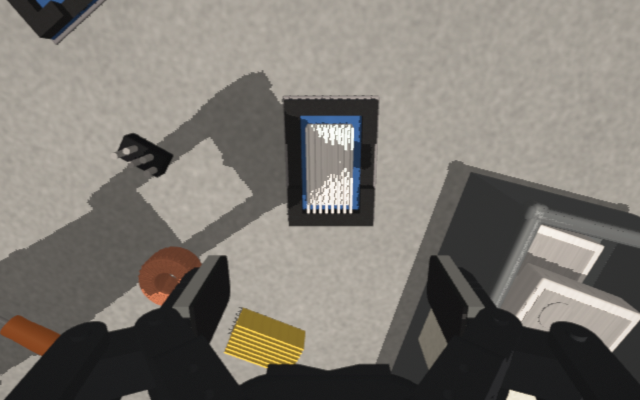

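The heat sink is home in its nest at (330,165). The toroid is at (170,275), with the yellow look-alike at (265,335) and the bits at (145,153).

```bash
python3 -m pendant '[[[-0.1234,-0.1703,0.03],-1.318,0],[[-0.1234,-0.1703,0.03],-1.318,0],[[-0.1234,-0.1703,0.03],-1.318,0],[[-0.1234,-0.1703,0.03],-1.318,0],[[-0.1234,-0.1703,0.03],-1.318,0],[[-0.1234,-0.1703,0.03],-1.318,0],[[-0.1234,-0.1703,0.03],-1.318,0],[[-0.1234,-0.1703,0.03],-1.318,0]]'
python3 -c "
from h import *
need(380.5,-275.5,180,0)"
```

```text
clock: 25.15
tcp_pos: [0.38, -0.2749, 0.1871]
eef_rot: [0.808, 0.589, -0.0, -0.001]
wrist_force: [0.5, -0.3, -0.1]
grip_width: 0.0852
gripper_force: 0.0
shift [-0.0004  0.0007  0.0071] turn -0.312 yaw -17.9 j6 -0.44 tips 0.019
```

```bash
python3 -m pendant '[[[0,0,0],-0.312,0],[[0,0,0],-0.312,0],[[0,0,0],-0.312,0],[[0,0,0],-0.312,0],[[0,0,0],-0.312,0],[[0,0,0],-0.312,0]]'
python3 - <<'E'
from h import *
wrist(["toroid"],"t1")
need(380.5,-275.5,45,0)
E
```

```text
clock: 25.65
tcp_pos: [0.3812, -0.2761, 0.188]
eef_rot: [0.71, 0.704, -0.0, -0.001]
wrist_force: [-0.4, -0.5, -0.5]
grip_width: 0.0852
gripper_force: 0.0
toroid 0.92 [331. 176.  75.  73.] zmax 0.0329 c=(382.7,-274.9) 60x60 ang=-45.1 3151
shift [ 0.0006 -0.0007  0.1433] turn -0.007 yaw -0.4 j6 -0.74 tips 0.019
```

View pics/t1.png

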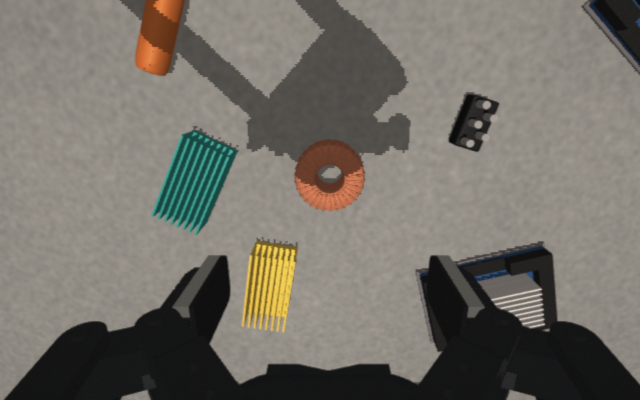

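The copper toroid is centred at (330,176). The fingers will come down to its left and right, clear of the turquoise look-alike at (195,180) and the bits at (473,122).

```bash
python3 -m pendant '[[[0.001,0,0.04],0,0],[[0.001,0,0.08],0,0],[[0.001,0,0.12],0,0],[[0.001,0,0.14],0,0],[[0.001,0,0.148],0,0],[[0.001,0,0.148],0,0],[[0.001,0,0.148],0,0],[[0.001,0,0.148],0,0]]' 60
python3 -c "
from h import *
need(381.5,-275.2,20,0)"
```

```text
clock: 26.42
tcp_pos: [0.3829, -0.2766, 0.043]
eef_rot: [0.709, 0.705, 0.0, 0.002]
wrist_force: [0.1, 0.5, -0.3]
grip_width: 0.0852
gripper_force: 0.0
shift [ 0.0015 -0.0015  0.023 ] turn -0.006 yaw -0.4 j6 -0.74 tips 0.019
```

```bash
python3 -m pendant '[[[0.001,0,0.008],0,0],[[0.001,0,0.015],0,0],[[0.001,0,0.02],0,0],[[0.001,0,0.02],0,0.2],[[0.001,0,0.02],0,1],[[0.001,0,0.02],0,1],[[0.001,0,0.02],0,1],[[0.001,0,0.02],0,1]]'
python3 -m pendant '[[[0,0,0],0,1],[[0,0,0],0,1],[[0,0,0],0,1]]'
python3 -c "
from h import *
print(sense()['tcp_pos'])"
python3 -m pendant '[[[0,0,-0.02],0,1],[[0,0,-0.06],0,1],[[0,0,-0.1],0,1],[[0,0,-0.12],0,1],[[0,0,-0.12],0,1],[[0,0,-0.12],0,1]]'
python3 -c "
from h import *
need(642,132.7,140,43)"
```

```text
clock: 27.08
tcp_pos: [0.3817, -0.2744, 0.021]
eef_rot: [0.709, 0.705, 0.0, 0.0]
wrist_force: [0.5, 0.0, 1.0]
grip_width: 0.0609
gripper_force: 65.8
clock: 27.33
tcp_pos: [0.3817, -0.2744, 0.021]
eef_rot: [0.709, 0.705, 0.0, 0.0]
wrist_force: [1.0, 0.6, 3.2]
grip_width: 0.0613
gripper_force: 65.8
[ 0.3816661  -0.27439556  0.0209633 ]
clock: 27.83
tcp_pos: [0.3815, -0.2744, 0.1408]
eef_rot: [0.709, 0.705, -0.0, 0.001]
wrist_force: [0.0, 0.6, -3.6]
grip_width: 0.0611
gripper_force: 66.6
shift [0.4087 0.258  0.0007] turn -0.757 yaw -0.3 j6 -0.74 tips 0.019
```

```bash
python3 -m pendant '[[[0.4087,0.258,0],-0.757,1],[[0.4087,0.258,0],-0.757,1],[[0.4087,0.258,0],-0.757,1],[[0.4087,0.258,0],-0.757,1],[[0.4087,0.258,0],-0.757,1],[[0.4087,0.258,0],-0.757,1],[[0.4087,0.258,0],-0.757,1],[[0.4087,0.258,0],-0.757,1]]'
python3 -c "
from h import *
need(642,132.7,140,43)"
```

```text
clock: 28.5
tcp_pos: [0.5596, 0.0086, 0.1363]
eef_rot: [0.398, 0.917, -0.001, -0.003]
wrist_force: [1.5, -0.5, -2.7]
grip_width: 0.061
gripper_force: 66.7
shift [ 0.0344  0.1449 -0.0043] turn 0.001 yaw 43.1 j6 -0.84 tips 0.019
```

```bash
python3 -m pendant '[[[0.0344,0.1449,0],0,1],[[0.0344,0.1449,0],0,1],[[0.0344,0.1449,0],0,1],[[0.0344,0.1449,0],0,1],[[0.0344,0.1449,0],0,1],[[0.0344,0.1449,0],0,1],[[0.0344,0.1449,0],0,1]]'
python3 -m pendant '[[[0,0,0],0,1],[[0,0,0],0,1]]'
python3 -c "
from h import *
need(642,132.7,50,43)
wrist(['nest_toroid'],'t2')"
```

```text
clock: 29.08
tcp_pos: [0.6417, 0.1299, 0.137]
eef_rot: [0.399, 0.917, -0.002, -0.003]
wrist_force: [0.0, -0.3, -2.5]
grip_width: 0.0607
gripper_force: 66.8
clock: 29.25
tcp_pos: [0.6427, 0.1292, 0.1398]
eef_rot: [0.399, 0.917, -0.001, -0.001]
wrist_force: [0.1, -0.7, -3.4]
grip_width: 0.0612
gripper_force: 66.8
shift [0.003  0.002  0.0898] turn -0.001 yaw 42.9 j6 -0.64 tips 0.019
```

View pics/t2.png

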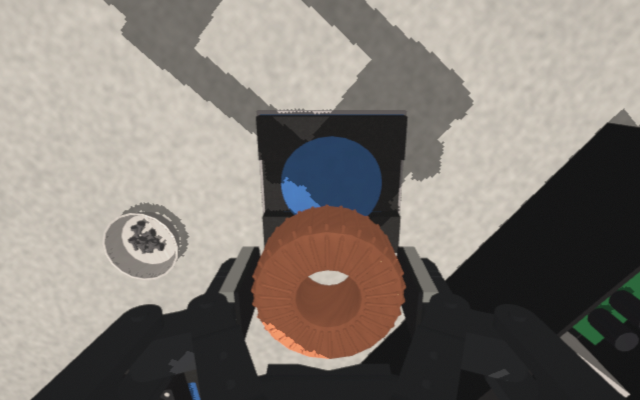

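The toroid is held level above the circular nest at (332,180) and is aligned with it.

```bash
python3 -m pendant '[[[0.003,0.002,0.02],0,1],[[0.003,0.002,0.06],0,1],[[0.003,0.002,0.08],0,1],[[0.003,0.002,0.09],0,1],[[0.003,0.002,0.09],0,1],[[0.003,0.002,0.09],0,1],[[0.003,0.002,0.09],0,1],[[0.003,0.002,0.09],0,1]]'
python3 -c "
from h import *
need(642,132.7,29,43)"
```

```text
clock: 30.02
tcp_pos: [0.6448, 0.1342, 0.0538]
eef_rot: [0.399, 0.917, 0.001, 0.002]
wrist_force: [-1.0, 0.1, -3.3]
grip_width: 0.0611
gripper_force: 66.9
shift [ 0.0008 -0.0032  0.0248] turn 0.0 yaw 43.0 j6 -0.63 tips 0.019
```

```bash
python3 -m pendant '[[[0,-0.001,0.004],0,1],[[0,-0.001,0.008],0,1],[[0,-0.001,0.012],0,1],[[0,-0.001,0.016],0,1],[[0,-0.001,0.016],0,1],[[0,-0.001,0.016],0,1],[[0,-0.001,0.016],0,1]]'
python3 -c "
from h import *
need(642,132.7,29,43)"
```

```text
clock: 30.6
tcp_pos: [0.6422, 0.1335, 0.0345]
eef_rot: [0.399, 0.917, -0.0, -0.0]
wrist_force: [-0.2, 0.1, -2.8]
grip_width: 0.061
gripper_force: 66.9
shift [-0.0005 -0.0006  0.0055] turn 0.001 yaw 43.0 j6 -0.63 tips 0.019
```

```bash
python3 -m pendant '[[[0,-0.0005,0.002],0,1],[[0,-0.0005,0.004],0,1],[[0,-0.0005,0.0055],0,1],[[0,-0.0005,0.0065],0,1],[[0,-0.0005,0.007],0,1],[[0,-0.0005,0.007],0,1],[[0,-0.0005,0.007],0,1]]'
```

```text
clock: 31.18
tcp_pos: [0.6419, 0.1331, 0.029]
eef_rot: [0.398, 0.917, 0.0, 0.0]
wrist_force: [-5.3, -1.3, 5.2]
grip_width: 0.061
gripper_force: 67.6
```

The toroid is in contact at the expected height. Release, lift clear and verify everything.

```bash
python3 -m pendant '[[[0,0,0],0,0.2],[[0,0,0],0,0],[[0,0,0],0,0],[[0,0,-0.03],0,0],[[0,0,-0.07],0,0],[[0,0,-0.11],0,0],[[0,0,-0.15],0,0],[[0,0,-0.19],0,0]]'
python3 -m pendant '[[[0,0,0],0,0],[[0,0,0],0,0],[[0,0,0],0,0]]'
python3 - <<'E'
from h import *
check(642,132.7,.033,.046)
wrist(["dish","bits"])
p,d=snapshot("wrist"); q,_=snapshot("side")
cv2.imwrite("pics/end.png",cv2.resize(np.vstack([p[:300],q[100:400]]),(640,600)))
E
```

```text
clock: 31.85
tcp_pos: [0.6417, 0.1331, 0.2193]
eef_rot: [0.399, 0.917, 0.0, 0.0]
wrist_force: [1.0, 0.1, -0.6]
grip_width: 0.0853
gripper_force: 0.0
clock: 32.1
tcp_pos: [0.6418, 0.1331, 0.2173]
eef_rot: [0.399, 0.917, 0.0, 0.0]
wrist_force: [-0.3, 0.8, -0.2]
grip_width: 0.0854
gripper_force: 0.0
part c=(642.3,132.4) 60x60 ang=-85.6 [0.0355 0.0373 0.0385]
nest c=(641.1,133.5) 106x105 ang=43.0 0.0184
dish 0.68 [179. 216.  60.  58.] zmax 0.0176 c=(564.7,-6.1) 59x57 ang=86.9 625
bits 0.73 [179. 215.  58.  56.] zmax 0.0177 c=(563.9,-5.8) 59x58 ang=41.2 649
bits 0.68 [ 26. 317.  51.  41.] zmax 0.0316 c=(506.7,-230.0) 45x24 ang=72.8 566
```

View pics/end.png

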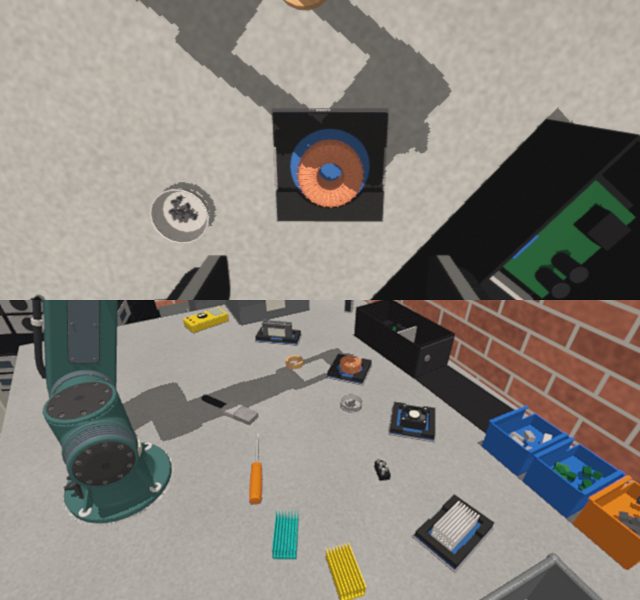

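All four parts sit in their matching nests: the toroid at (332,173) in the top half, and the battery, fan and heat sink at (278,330), (413,418) and (455,528) in the bottom half. The dish and the bits have not moved. Handing in.

```bash
python3 -c "
from bench import sign_off
print(sign_off())"
```

```text
the job is handed in; nothing more can be done
None
```

The battery, fan, heat sink and ring transformer are each fully home in their matching nests, the right way up; the dish and bit block were left where they stood, and I handed the job in at about 32 s of the 102 s allowed.

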